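# Slide a tall glass jar up to its twin in the worktop jar rack

## Task

Slide the tall glass jar that stands out on the worktop into the rack lane where its twin already stands, and close the row up: press it home until it comes up firm against the stop plate at its end, hold that for a moment, then let go, leaving the twin against the stop and the two jars touching. They are glass, so slide them upright on the steel without lifting or rocking them, push gently, and leave everything else where it is.

Things in the scene. Friction and masses are not known exactly. Their poses are not given: they have to be found in the camera images.
- tall_jar: The jar to slide: tall round clear-glass jar of spaghetti, flush steel lid, alone on the worktop. 290 mm high, 94 mm across its heel (lowest 50 mm), 91 mm above: too wide to grip. 0.45 to 0.9 kg, centre of mass about 120 mm up, friction on steel 0.45 to 0.75: pushed lower than 50 mm it slides, above 60 to 100 mm it tips. The hand's force on it must stay under 20 N. Origin: centre of its underside.
- row_jar: The twin: an identical tall jar (same sizes, weight range and 20 N limit) already upright in one of the rack's two lanes, 20 to 60 mm short of the stop plate; it slides when the other jar is pushed against it. Pushing both together takes 4 to 13 N. Origin: centre of its underside.
- squat_jar: A low jar of pasta tubes, 130 mm high, 94 mm across, standing in the rack's other lane. To be left alone. Origin: centre of its underside.
- rack: Low steel rack screwed to the worktop, no floor: jars stand on the worktop. Origin: on the worktop, mid-width, near the closed end. x runs along the lanes from the open mouth to the end, y across. Two lanes, centre lines y = +56 and -56 mm, 104 mm clear between rails of 8 mm bar, tops 60 mm up. Rails start at x = -160 mm; the outer ones flare 14 mm outwards over 26 mm more.
- pepper_mill: Bystander: turned dark wooden pepper mill, 203 mm high, 58 mm across, loose. Origin: centre of its underside.
- ramekins: Bystander: small stack of white ramekins, 76 mm high, 84 mm across, loose. Origin: centre of its underside.
- spoon: Bystander: steel serving spoon 260 mm long lying on the worktop along its own x axis. Origin: on its underside at mid-length.
- lane_a_mouth (a point): Mouth of lane A: on the worktop, on the centre line of the lane at y = +56 mm of the rack, where its rails start (rack x = -160 mm).
- lane_b_mouth (a point): Mouth of lane B: the same for the lane at y = -56 mm of the rack.
- end_bracket: Steel bracket across the closed end of both lanes (origin and axes the rack's). It carries the stop plate, 62 mm high with a hard rubber buffer 12 to 42 mm up, clamped by wing nuts: the buffer's face is set anywhere from x = -25 to 0 mm, not measured: feel for it. The plate does not give. Gently firm is 3 to 10 N on it, above what the jars need to slide.
Things that resemble listed ones, but are neither listed nor needed, are in the scene too. Leave any blue, green or pink look-alike of the end_bracket alone.

How it is judged:
By the outcome, as a careful person would: the job done as asked, in the order asked, and still so for the second after the job is handed in, with the robot touching nothing.
It also fails if it takes over 64 s, if anything falls off the work surface, if the arm or the gripper's body presses on something with over 40 N, if the wrist force passes 120 N, or if a joint passes its speed limit or range.

## Robot

A 6-joint arm with a two-finger parallel gripper is mounted at the origin on the work surface. World frame = base frame: x ahead of the robot, y to its left, z up, the work surface at z = 0. Lengths are in m, angles in rad, forces in N, time in s.
With the tool pointing down it reaches from about 0.25 to 0.775 m from the base axis. Payload 4 kg.
Tool frame: the origin (TCP) lies midway between the tips of the shut fingers; the grasp point (between the pads) lies 19 mm behind it (robot.pinch_z is the distance from the TCP to the grasp point, in m); x points along the fingers, y is the direction in which the jaws open and shut, and the axes are right-handed (so a half turn about x gives the same grasp; the last joint's range is limited). The gripper opens to 94 mm and grips with 3 to 60 N. Pads are 16 mm wide; open, the fingers measure 119 mm over their backs; the gripper's body (75 mm by 177 mm) begins 78 mm behind the grasp point.
Start: joints at [-1.427, 0.087, 1.371, -0, 1.684, -0.103], TCP at [0.134, -0.533, 0.206] pointing down, gripper open.
Joint ranges: [-3.1, 3.1], [-0.76, 2.03], [0.27, 2.55], [-1.08, 4.22], [0.17, 2.65], [-2.57, 2.57]. Speed limits (rad/s): [2.79, 2.79, 3.14, 3.14, 3.14, 3.14].

## Interface

Orientations are given as [roll, pitch, yaw] about the fixed x, y, z axes, in that order (R = Rz(yaw) Ry(pitch) Rx(roll)).
In Python, from bench import robot, imaging gives the robot as it stands. The module is installed in compiled form; this text tells all that it offers.
- The arm moves only by the tool drive_tool, never from a script. Its argument "commands" is a list that holds one entry, the list of rows, each a list of 4 numbers: the shift along the tool's x, y, z as a fraction of full scale, then the turn about the tool's x as a fraction of full scale. A call has 1 to 20 rows; each row shifts and turns the commanded pose from where the row before left it, along the tool's axes as they then stand; what a row does not reach is not made up. Full scale, the value 1, is 0.25 m for a shift and 360 degrees for a turn. A row lasts 1/10 s, in which the tool goes at most 50 mm and 8.59 degrees, less where a joint would pass 70% of its speed; a pose out of reach is approached as far as the arm can. A call with a number of a shift or a turn outside -1 to 1 is refused whole. A call with a gripper value outside its range is refused whole. "grip" is the opening, from 0 (shut) to 1 (fully open), set as the call begins (left out, the last holds). The fingers move at their own pace and stop on an object; the grip force is fixed at half the most. Time passes only in rows, so rows that do not move let the fingers close. It gives the time, the measured TCP pose, the force and the opening at its end, in the units of the state.
- robot.get_obs(): the state, without advancing time (a new reading comes with each control period).
- imaging.snapshot(name): name is "side" or "top"; returns a dict with "pixels" (420x560x3 uint8, red, green, blue), "z_map" (420x560 float32, m along the optical axis (not along the pixel's ray), 0 where there is no reading), "mtx" (3x3 intrinsics, pixels), "extrinsics" (4x4, takes a point from world to camera coordinates). Camera axes: x right, y up, looking along -z (the intrinsics and any distortion apply to the point x, -y, -z); pixel columns grow to the right and rows downward; lengths in m; the calibration is good to about 2 mm. A picture is of the moment at which its call begins.
- robot.close_job(): hands the job in, once; it reports no verdict.
The state is a dict: "time": time; "joint_positions": joint angles; "qvel": joint speeds; "joint_torque": joint torques, N m; "tool_pos": TCP position; "ee_rot": TCP orientation; "wrist_force": force on the tool from outside, world axes, zero at the start; "wrist_torque": the same for the moment, N m; "width": finger opening in m.
Only numpy, scipy, OpenCV 4.12 (cv2) and the standard library are available. Lean on these libraries where they do the work, as an engineer would, in place of code of your own. Each camera call takes 0.05 s, during which the arm holds its last target.

## Working session

There is one attempt and no reset: what is moved stays moved. The work goes in short steps, Python scripts to look and compute and a tool call to move; the robot and the scene stay as the last step left them, time stands still between calls to the robot, and variables do not carry over. Pictures are saved under pics/ and viewed, and the job is handed in when it is done.

Besides the shell and the picture viewer there is one more tool, called as name([rows], argument=value, ...), one row to a line, values as JSON. drive_tool: Moves the arm, as the interface text tells. Shift numbers are shares of 0.25 m and turn numbers shares of 360 degrees, none past 1 either way. Its arguments: {"type":"object","properties":{"commands":{"type":"array","items":{"type":"array","items":{"type":"array","items":{"type":"number","minimum":-1,"maximum":1}}}},"grip":{"type":"number"}},"required":["commands"]}

```bash
mkdir -p pics
cat > h.py <<'E'
import numpy as np, cv2
from bench import robot, imaging
def snap(n,tag):
    d=imaging.snapshot(n); cv2.imwrite(f'pics/{tag}.png',cv2.cvtColor(d['pixels'],cv2.COLOR_RGB2BGR)); np.savez(f'{tag}.npz',**d); return d
def cloud(d):
    z=d['z_map'];K=d['mtx'];h,w=z.shape
    u,v=np.meshgrid(np.arange(w),np.arange(h))
    p=np.stack([(u-K[0,2])/K[0,0]*z,-(v-K[1,2])/K[1,1]*z,-z,np.ones_like(z)],-1)
    return (p@np.linalg.inv(d['extrinsics']).T)[...,:3]
def ray(d,u,v,zw):
    K=d['mtx'];E=np.linalg.inv(d['extrinsics'])
    r=E[:3,:3]@np.array([(u-K[0,2])/K[0,0],-(v-K[1,2])/K[1,1],-1]);o=E[:3,3]
    return o+r*(zw-o[2])/r[2]
def proj(d,p):
    q=d['extrinsics']@np.append(p,1);K=d['mtx'];return np.array([K[0,0]*q[0]/-q[2]+K[0,2],K[1,1]*-q[1]/-q[2]+K[1,2]])
E
python3 - <<'E'
from h import *
for n in('side','top'):
    d=snap(n,n+'0');print(list(d.keys()),d['mtx'],np.linalg.inv(d['extrinsics']).round(3))
o=robot.get_obs();print(o)
E
```

```text
['pixels', 'z_map', 'mtx', 'extrinsics'] [[494.30582926   0.         279.76554271]
 [  0.         494.30582926 195.30717377]
 [  0.           0.           1.        ]] [[-0.992 -0.091  0.093  0.68 ]
 [ 0.129 -0.725  0.676  0.989]
 [ 0.006  0.682  0.731  1.134]
 [ 0.     0.     0.     1.   ]]
['pixels', 'z_map', 'mtx', 'extrinsics'] [[508.83839456   0.         280.33792648]
 [  0.         508.83839456 207.55357642]
 [  0.           0.           1.        ]] [[-2.00e-03  9.74e-01 -2.26e-01  1.56e-01]
 [-1.00e+00 -2.00e-03  1.00e-03 -9.00e-03]
 [ 0.00e+00  2.26e-01  9.74e-01  1.79e+00]
 [ 0.00e+00  0.00e+00  0.00e+00  1.00e+00]]
{'time': 0.1, 'joint_positions': array([-1.42710011e+00,  8.78638409e-02,  1.37206697e+00, -8.47132728e-06,
        1.68362901e+00, -1.03100503e-01]), 'qvel': array([-0.0004662 , -0.00117949, -0.00397082,  0.00119902, -0.0019693 ,
       -0.00024622]), 'joint_torque': array([ 2.22318304e-03, -3.41251910e+01, -3.03302479e+01,  7.19781895e-02,
        3.04568990e-02, -9.53756285e-05]), 'tool_pos': array([ 0.13428566, -0.53284504,  0.20444901]), 'ee_rot': array([-1.66961692,  1.56882915,  1.7187715 ]), 'wrist_force': array([-0.53002109, -0.39067534,  0.17092929]), 'wrist_torque': array([-0.00869489,  0.02108626,  0.01963092]), 'width': 0.09349810321254082}
```

View pics/top0.png

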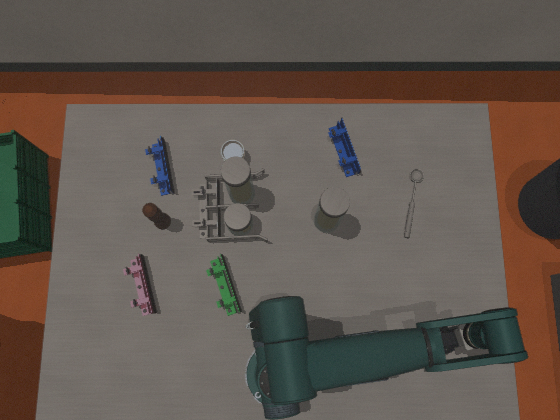

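View pics/side0.png

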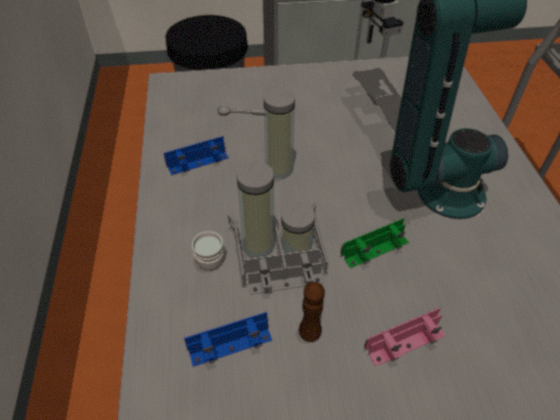

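Run:
```python
from h import *
for n in('top','side'):
    d=np.load(n+'0.npz');P=cloud(d)
    for lo,hi,nm in((.284,.296,'lid'),(.124,.136,'squat'),(.195,.21,'mill'),(.07,.08,'ram'),(.053,.064,'rails')):
        m=((P[...,2]>lo)&(P[...,2]<hi)&(d['z_map']>0)&(P[...,0]>.2)&(np.abs(P[...,1])<.6)).astype(np.uint8)
        k,l,s,c=cv2.connectedComponentsWithStats(m)
        for i in range(1,k):
            if s[i,4]>25:
                q=P[l==i]; mm=(q.min(0)+q.max(0))/2
                (cx,cy),r=cv2.minEnclosingCircle(q[:,:2].astype(np.float32))
                print(n,nm,s[i,4],c[i].round(0),q.mean(0).round(4),'mid',mm.round(4),'circ',round(cx,4),round(cy,4),round(r,4))
d=np.load('top0.npz')['pixels'][130:265,170:370,::-1]
cv2.imwrite('pics/topc.png',cv2.resize(d,None,fx=4,fy=4,interpolation=cv2.INTER_CUBIC))
d=np.load('side0.npz')['pixels'][150:300,210:350,::-1]
cv2.imwrite('pics/sidec.png',cv2.resize(d,None,fx=4,fy=4,interpolation=cv2.INTER_CUBIC))
```

```text
top lid 583 [235. 170.] [0.6221 0.1286 0.2897] mid [0.6219 0.1289 0.29  ] circ 0.6227 0.1285 0.0464
top lid 622 [335. 201.] [ 0.5236 -0.1752  0.2897] mid [ 0.5234 -0.1752  0.29  ] circ 0.5235 -0.1766 0.0465
top squat 489 [237. 216.] [0.5115 0.1341 0.1296] mid [0.5123 0.1341 0.1299] circ 0.5122 0.1334 0.0459
top mill 106 [149. 209.] [0.5198 0.4104 0.2004] mid [0.5193 0.4102 0.2017] circ 0.5195 0.4108 0.0217
top ram 40 [233. 143.] [0.7888 0.1574 0.0753] mid [0.781  0.1588 0.075 ] circ 0.769 0.159 0.0386
top rails 59 [342. 132.] [ 0.8373 -0.2338  0.0579] mid [ 0.8326 -0.2339  0.0584] circ 0.8284 -0.2372 0.0306
top rails 205 [232. 150.] [0.7684 0.1617 0.0591] mid [0.7693 0.1605 0.0585] circ 0.7644 0.1601 0.037
top rails 52 [156. 149.] [0.7729 0.4339 0.0584] mid [0.7727 0.4324 0.0587] circ 0.7693 0.4331 0.0256
top rails 84 [350. 161.] [ 0.7284 -0.2584  0.0579] mid [ 0.7217 -0.2571  0.0584] circ 0.7133 -0.2579 0.0399
top rails 62 [162. 179.] [0.663  0.4062 0.0578] mid [0.6621 0.4076 0.0583] circ 0.6577 0.4077 0.0278
top rails 33 [213. 175.] [0.6738 0.2267 0.0589] mid [0.6736 0.2296 0.0582]
[... 4143 characters left out ...]
 [406. 328.] [0.2998 0.4588 0.0576] mid [0.3008 0.4601 0.0584] circ 0.3008 0.4465 0.1036
side rails 420 [225. 330.] [0.7275 0.4098 0.0578] mid [0.7268 0.4148 0.0585] circ 0.7268 0.4009 0.1017
side rails 48 [309. 326.] [0.5289 0.4256 0.0583] mid [0.5245 0.421  0.0585] circ 0.5241 0.4141 0.0209
side rails 51 [437. 334.] [0.2329 0.4847 0.0572] mid [0.2324 0.4849 0.0585] circ 0.2325 0.4842 0.0128
side rails 50 [255. 338.] [0.6607 0.441  0.0567] mid [0.6609 0.4415 0.0584] circ 0.6609 0.442 0.0126
side rails 44 [397. 351.] [0.3398 0.5147 0.0574] mid [0.3401 0.5153 0.0583] circ 0.3397 0.5172 0.0115
side rails 60 [208. 354.] [0.7702 0.4648 0.0571] mid [0.7702 0.465  0.0585] circ 0.7693 0.4647 0.0114
```

View pics/topc.png

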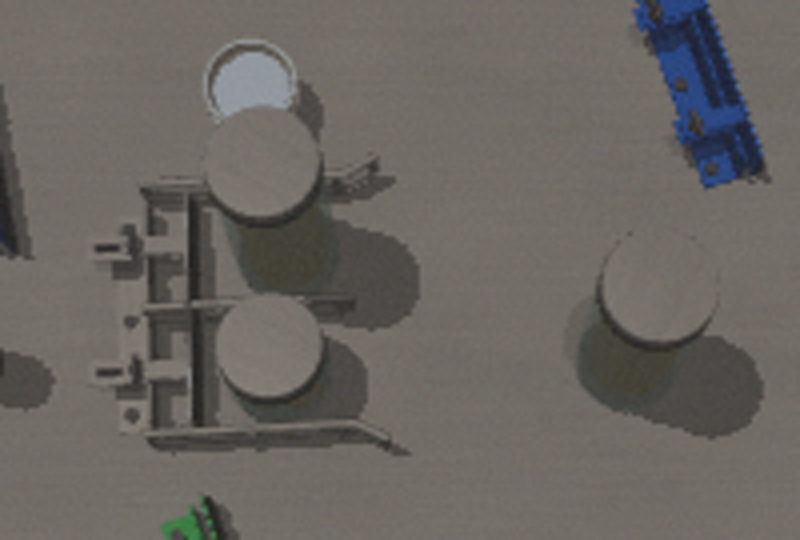

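View pics/sidec.png

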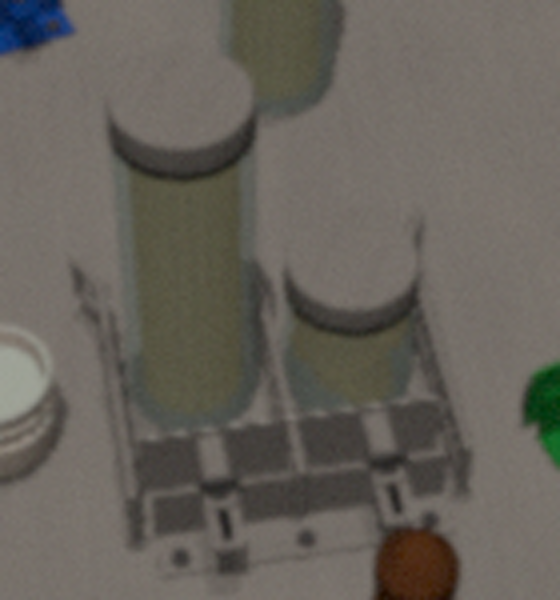

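Run:
```python
from h import *
for n in('top','side'):
    d=np.load(n+'0.npz');P=cloud(d)
    m=(P[...,2]>.054)&(P[...,2]<.066)&(d['z_map']>0)
    for x0 in(.455,.568,.682):
        for xs in (1,):
            q=P[m&(abs(P[...,0]-x0)<.016)&(P[...,1]>.075)&(P[...,1]<.235)]
            # exclude pieces of jar
            q=q[(np.hypot(q[:,0]-.624,q[:,1]-.13)>.0475)&(np.hypot(q[:,0]-.514,q[:,1]-.134)>.0485)]
            for it in range(6):
                c=np.polyfit(q[:,1],q[:,0],1);r=q[:,0]-np.polyval(c,q[:,1]);q=q[abs(r)<max(.005,2*r.std())]
            print(n,x0,len(q),'slope',c[0].round(4),'x@y.15',np.polyval(c,.15).round(4),'yrange',q[:,1].min().round(3),q[:,1].max().round(3),r.std())
    for x0 in(.455,.568,.682):
        q=P[m&(abs(P[...,0]-x0)<.03)&(P[...,1]>-.0)&(P[...,1]<.1)]
        i=np.argsort(q[:,1])[::4];print(q[i][:,:2].round(3).tolist())
    # stop plate: depth profile along lines x=const
    for x0 in (.6,.64,.5,.54):
        q=P[(abs(P[...,0]-x0)<.004)&(P[...,1]>.17)&(P[...,1]<.31)&(d['z_map']>0)];q=q[np.argsort(q[:,1])]
        print(n,x0,q[::3,1:].round(3).tolist())
```

```text
top 0.455 90 slope -0.0508 x@y.15 0.4545 yrange 0.077 0.229 0.002283328936701602
top 0.568 57 slope -0.048 x@y.15 0.566 yrange 0.078 0.232 0.0023017005733866024
top 0.682 31 slope -0.0538 x@y.15 0.6778 yrange 0.075 0.235 0.002590313440817633
[[0.445, 0.039], [0.451, 0.046], [0.452, 0.053], [0.453, 0.056], [0.459, 0.066], [0.457, 0.074], [0.459, 0.08], [0.457, 0.087], [0.457, 0.094]]
[[0.566, 0.067], [0.569, 0.078], [0.573, 0.081], [0.569, 0.088], [0.593, 0.095], [0.567, 0.099]]
[[0.698, 0.051], [0.694, 0.058], [0.687, 0.065], [0.685, 0.072], [0.678, 0.079], [0.68, 0.086]]
top 0.6 [[0.171, 0.041], [0.175, 0.005], [0.179, -0.004], [0.183, -0.004], [0.187, -0.007], [0.19, -0.007], [0.196, 0.01], [0.202, 0.016], [0.207, 0.006], [0.208, 0.027], [0.211, 0.06], [0.214, 0.064], [0.226, -0.001], [0.233, 0.003], [0.237, -0.003], [0.243, 0.005], [0.247, 0.003], [0.249, 0.039], [0.25, 0.007], [0.261, 0.005], [0.268, 0.011], [0.272, 0.01], [0.276, 0.004], [0.281, -0.007], [0.285, -0.006], [0.291, -0.003], [0.295, -0.002], [0.303, -0.003]]
top 0.64 [[0.187, 0.0], [0.194, 0.005], [0.198, -0.0], [0.
[... 5134 characters left out ...]
0.03], [0.209, 0.054], [0.209, 0.055], [0.209, 0.046], [0.21, 0.028], [0.21, 0.001], [0.21, 0.015], [0.21, 0.006], [0.211, 0.061], [0.211, 0.057], [0.211, 0.063], [0.212, 0.045], [0.212, 0.049], [0.212, 0.045], [0.244, 0.04], [0.246, 0.011], [0.247, 0.035], [0.247, 0.006], [0.247, 0.025], [0.248, 0.05], [0.249, 0.009], [0.249, 0.033], [0.249, 0.041], [0.249, 0.005], [0.25, 0.016], [0.25, 0.002], [0.254, 0.002], [0.258, 0.003], [0.261, 0.003], [0.263, 0.006], [0.266, 0.002], [0.271, -0.0], [0.272, 0.006], [0.276, 0.002], [0.279, 0.001], [0.28, 0.004], [0.282, 0.002], [0.285, -0.003], [0.289, 0.003], [0.293, -0.001], [0.296, -0.001], [0.3, 0.0], [0.301, -0.003], [0.306, 0.001], [0.308, 0.004]]
```

Run:
```python
from h import *
from scipy.spatial.transform import Rotation as R
o=robot.get_obs();print(R.from_euler('xyz',o['ee_rot']).as_matrix().round(3), [a for a in dir(robot) if a[0]!='_'],[a for a in dir(imaging) if a[0]!='_'])
d=np.load('top0.npz')['pixels'][290:420,380:560,::-1]
cv2.imwrite('pics/topg.png',cv2.resize(d,None,fx=4,fy=4,interpolation=cv2.INTER_CUBIC))
d=np.load('side0.npz')['pixels'][0:120,250:450,::-1]
cv2.imwrite('pics/sideg.png',cv2.resize(d,None,fx=4,fy=4,interpolation=cv2.INTER_CUBIC))
```

```text
[[-0.     0.244 -0.97 ]
 [ 0.002 -0.97  -0.244]
 [-1.    -0.002 -0.   ]] ['IKError', 'close_job', 'get_obs', 'pinch_z'] ['snapshot']
```

View pics/topg.png

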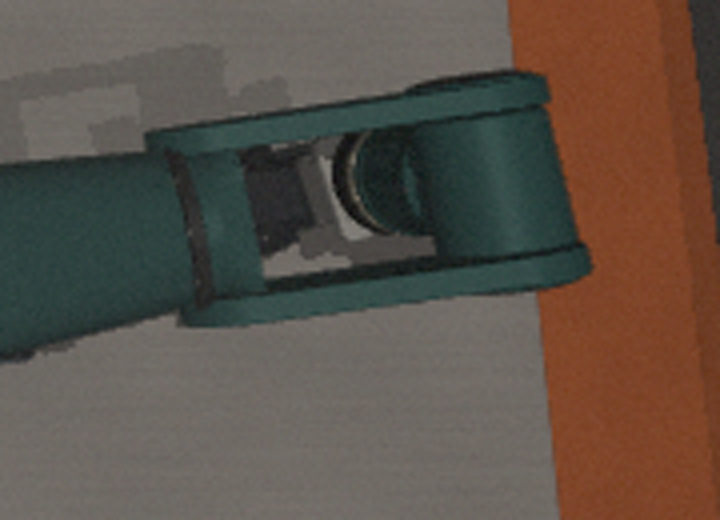

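View pics/sideg.png

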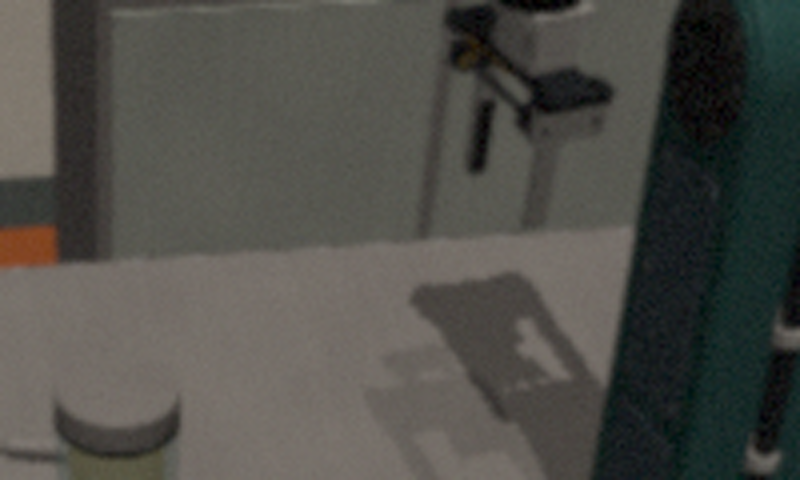

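drive_tool([
  [[0,-0.03,-0.13,0],[0,-0.03,-0.13,0],[0,-0.03,-0.13,0],[0,-0.03,-0.13,0],[0,-0.03,-0.13,0],[0,-0.03,-0.13,0],[0,-0.03,-0.13,0],[0,-0.03,-0.13,0],[0,-0.03,-0.13,0],[0,-0.03,-0.13,0],[0,0,0,0]],
])

```text
time: 1.2
tool_pos: [0.4339, -0.3788, 0.2044]
ee_rot: [-1.898, 1.569, 1.495]
wrist_force: [-0.0, 0.0, 0.3]
width: 0.094
```

Run:
```python
from h import *
d=snap('side','side1')
p=proj(d,robot.get_obs()['tool_pos']);print(p)
im=d['pixels'][:,:,::-1]
cv2.imwrite('pics/side1c.png',cv2.resize(im[0:160,200:400],None,fx=4,fy=3.75,interpolation=cv2.INTER_CUBIC))
P=cloud(d)
```

```text
[298.88770794  79.5417412 ]
```

View pics/side1c.png

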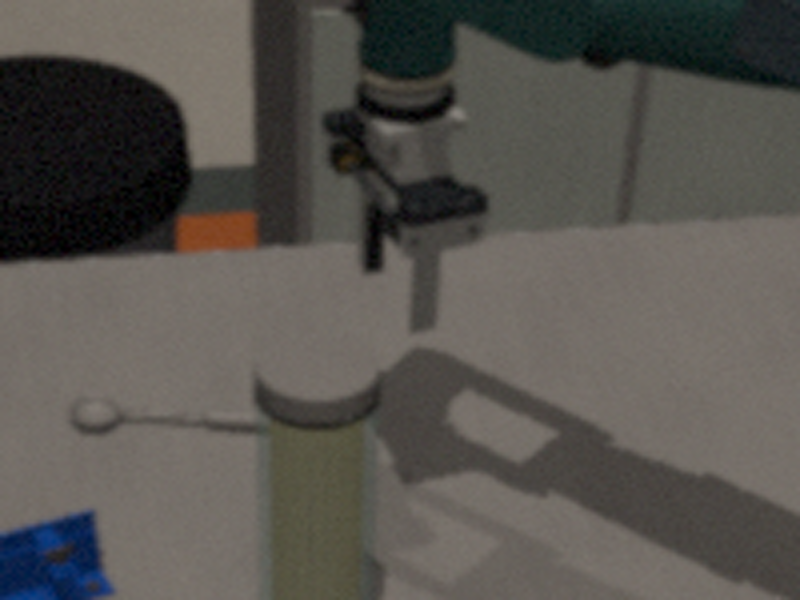

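Run:
```python
from h import *
from scipy.spatial.transform import Rotation as R
o=robot.get_obs();T=R.from_euler('xyz',o['ee_rot']).as_matrix()
print(T.round(3))
d=np.load('side1.npz');P=cloud(d)
Q=(P-o['tool_pos'])@T
m=(d['z_map']>0)&(Q[...,0]<.01)&(Q[...,0]>-.3)&(np.abs(Q[...,1])<.12)&(np.abs(Q[...,2])<.07)
q=Q[m]*1000
for a in range(-300,10,10):
    s=q[(q[:,0]>=a)&(q[:,0]<a+10)]
    if len(s)==0: continue
    h=[]
    for y in range(-100,100,20):
        t=s[(s[:,1]>=y)&(s[:,1]<y+20)]
        h.append('   .   ' if len(t)==0 else f'{t[:,2].min():4.0f}/{t[:,2].max():3.0f}')
    print(a,h)
```

```text
[[-0.001  0.247 -0.969]
 [ 0.001 -0.969 -0.247]
 [-1.    -0.001  0.001]]
-300 [' -10/-10', '   .   ', '   .   ', '   .   ', '   .   ', '   .   ', '   .   ', '   .   ', '   .   ', '   .   ']
-290 ['   .   ', '   .   ', '   .   ', ' -34/ -4', ' -37/-23', '   .   ', '   .   ', '   .   ', '   .   ', '   .   ']
-280 ['   .   ', '   .   ', '   .   ', ' -31/  8', ' -42/-29', ' -43/-39', '   .   ', '   .   ', '   .   ', '   .   ']
-270 ['   .   ', '   .   ', ' -20/-20', ' -32/ 19', ' -42/-29', ' -48/-43', '   .   ', '   .   ', '   .   ', '   .   ']
-260 ['   .   ', '   .   ', '  -7/ -7', ' -31/ 27', ' -40/-27', ' -38/-38', '   .   ', '   .   ', '   .   ', '   .   ']
-250 ['   .   ', '   .   ', '   .   ', ' -31/ 27', ' -37/-29', ' -36/-34', '   .   ', '   .   ', '   .   ', '   .   ']
-240 ['   .   ', '   .   ', '  -7/  5', ' -36/ 27', ' -40/ 29', ' -37/-32', '   .   ', '   .   ', '   .   ', '   .   ']
-230 ['   .   ', '   .   ', ' -13/ -6', ' -32/ 29', ' -38/-31', ' -37/-35', '   .   ', '   .   ', '   .   ', '   .   ']
-220 ['   .   ', '   .   ', ' -12/ -6', ' -36/ 29', ' -39/-28', ' -38/-37'
[... 1988 characters left out ...]
['   .   ', '  -9/  6', ' -13/  8', '   .   ', '   .   ', '   .   ', '   .   ', ' -12/  6', '   .   ', '   .   ']
-40 ['   .   ', ' -11/  4', ' -12/  6', '   .   ', '   .   ', '   .   ', '  -2/ -2', ' -13/  5', '   .   ', '   .   ']
-30 ['   .   ', ' -13/  3', ' -12/  6', '   .   ', '   .   ', '   .   ', '   .   ', ' -13/  6', '   .   ', '   .   ']
-20 ['   .   ', ' -10/  1', ' -12/  6', '   .   ', '   .   ', '   .   ', '   .   ', ' -11/  7', '   .   ', '   .   ']
-10 ['   .   ', '   2/  2', ' -12/  8', '   .   ', '   .   ', '   .   ', '   .   ', ' -11/  7', '   .   ', '   .   ']
0 ['   .   ', '   .   ', '   .   ', '   .   ', '   .   ', '   .   ', '   .   ', '   3/  3', '   .   ', '   .   ']
```

drive_tool([
  [[0,0.08,-0.056,0],[0,0.08,-0.056,0],[0,0.08,-0.056,0],[0,0.08,-0.056,0],[0,0.08,-0.056,0],[0,0.08,-0.056,0],[0,0.08,-0.056,0],[0,0.08,-0.056,0],[0,0.08,-0.056,0],[0,0.08,-0.056,0],[0,0.08,-0.056,0],[0,0.08,-0.056,0],[0,0,0,0]],
])

```text
time: 2.55
tool_pos: [0.6388, -0.5628, 0.1922]
ee_rot: [2.173, 1.561, -0.724]
wrist_force: [0.4, 0.3, 0.6]
width: 0.0942
```

Run:
```python
from h import *
from scipy.spatial.transform import Rotation as R
o=robot.get_obs();T=R.from_euler('xyz',o['ee_rot']).as_matrix()
print(T.round(3),o['tool_pos'],np.hypot(*o['tool_pos'][:2]),o['joint_positions'].round(3))
```

```text
[[ 0.007  0.243 -0.97 ]
 [-0.006 -0.97  -0.243]
 [-1.     0.008 -0.005]] [ 0.63880685 -0.5627917   0.19219452] 0.8513569733105848 [-7.890e-01  8.850e-01  2.780e-01  1.000e-03  1.969e+00  5.370e-01]
```

drive_tool([
  [[-0.05,0.15,-0.1,0],[-0.05,0.15,-0.1,0],[-0.05,0.15,-0.1,0],[-0.05,0.15,-0.1,0],[-0.05,0.15,-0.1,0],[-0.05,0.15,-0.1,0]],
])

```text
time: 3.15
tool_pos: [0.6873, -0.6094, 0.2106]
ee_rot: [2.169, 1.356, -0.727]
wrist_force: [-0.0, 0.1, 0.2]
width: 0.0941
```

```bash
cat > st.py <<'E'
from h import *
from scipy.spatial.transform import Rotation as R
o=robot.get_obs();T=R.from_euler('xyz',o['ee_rot']).as_matrix()
print(T.round(4),o['tool_pos'].round(4),np.hypot(*o['tool_pos'][:2]).round(4),o['joint_positions'].round(3))
E
python3 st.py
```

```text
[[ 0.1594  0.2295 -0.9602]
 [-0.1417 -0.9572 -0.2523]
 [-0.977   0.1763 -0.12  ]] [ 0.6873 -0.6094  0.2106] 0.9186 [-0.792  0.875  0.274  0.014  1.778  0.537]
```

drive_tool([
  [[0,-0.15,0.1,0],[0,-0.15,0.1,0],[0,-0.15,0.1,0],[0,0,0,0]],
])

```text
time: 3.55
tool_pos: [0.5946, -0.524, 0.177]
ee_rot: [2.176, 1.377, -0.718]
wrist_force: [0.4, -0.1, -0.9]
width: 0.094
```

```bash
python3 st.py
```

```text
[[ 0.1448  0.2327 -0.9617]
 [-0.1266 -0.9596 -0.2512]
 [-0.9813  0.1581 -0.1095]] [ 0.5946 -0.524   0.177 ] 0.7925 [-0.801  0.496  0.928  0.016  1.525  0.524]
```

```bash
cat > mv.py <<'E'
import sys
from h import *
from scipy.spatial.transform import Rotation as R
o=robot.get_obs();T=R.from_euler('xyz',o['ee_rot']).as_matrix();p=o['tool_pos']
pts=[np.array(list(map(float,a.split(',')))) for a in sys.argv[1:]]
print('t',o['time'],'p',p.round(4),'lean',T[:,0].round(4),'y',T[:,1].round(3),'q',o['joint_positions'].round(3),'F',o['wrist_force'].round(2))
for t in pts:
    d=t-p;f=T.T@d/.25;n=int(np.ceil(np.linalg.norm(d)/.04));print(t,'total',f.round(3),'n',n,'per',(f/n).round(3));p=t
E
python3 mv.py .3,-.3,.45 .35,.25,.45 -.18,.66,.3
```

```text
t 3.55 p [ 0.5946 -0.524   0.177 ] lean [ 0.1448 -0.1266 -0.9813] y [ 0.233 -0.96   0.158] q [-0.801  0.496  0.928  0.016  1.525  0.524] F [ 0.44 -0.07 -0.89]
[ 0.3  -0.3   0.45] total [-1.356 -0.961  0.789] n 12 per [-0.113 -0.08   0.066]
[0.35 0.25 0.45] total [-0.25  -2.065 -0.745] n 14 per [-0.018 -0.147 -0.053]
[-0.18  0.66  0.3 ] total [ 0.074 -2.162  1.693] n 18 per [ 0.004 -0.12   0.094]
```

drive_tool([
  [[-0.113,-0.08,0.066,0],[-0.113,-0.08,0.066,0],[-0.113,-0.08,0.066,0],[-0.113,-0.08,0.066,0],[-0.113,-0.08,0.066,0],[-0.113,-0.08,0.066,0],[-0.113,-0.08,0.066,0],[-0.113,-0.08,0.066,0],[-0.113,-0.08,0.066,0],[-0.113,-0.08,0.066,0],[-0.113,-0.08,0.066,0],[-0.113,-0.08,0.066,0]],
], grip=0.6)

```text
time: 4.75
tool_pos: [0.3021, -0.3035, 0.455]
ee_rot: [2.161, 1.354, -0.734]
wrist_force: [-0.6, -0.4, -0.6]
width: 0.0565
```

drive_tool([
  [[-0.018,-0.147,-0.053,0],[-0.018,-0.147,-0.053,0],[-0.018,-0.147,-0.053,0],[-0.018,-0.147,-0.053,0],[-0.018,-0.147,-0.053,0],[-0.018,-0.147,-0.053,0],[-0.018,-0.147,-0.053,0],[-0.018,-0.147,-0.053,0],[-0.018,-0.147,-0.053,0],[-0.018,-0.147,-0.053,0],[-0.018,-0.147,-0.053,0],[-0.018,-0.147,-0.053,0],[-0.018,-0.147,-0.053,0],[-0.018,-0.147,-0.053,0]],
])

```text
time: 6.15
tool_pos: [0.3528, 0.2457, 0.4495]
ee_rot: [2.215, 1.36, -0.68]
wrist_force: [-0.3, 0.3, -0.2]
width: 0.057
```

```bash
python3 mv.py -.18,.66,.3
```

```text
t 6.15 p [0.3528 0.2457 0.4495] lean [ 0.1625 -0.1315 -0.9779] y [ 0.23  -0.959  0.167] q [ 0.642 -0.133  1.113 -0.237  2.097  1.841] F [-0.26  0.25 -0.23]
[-0.18  0.66  0.3 ] total [ 0.021 -2.179  1.702] n 18 per [ 0.001 -0.121  0.095]
```

drive_tool([
  [[0,0,0,-0.0235],[0,0,0,-0.0235],[0,0,0,-0.0235],[0,0,0,-0.0235],[0,0,0,-0.0235],[0,0,0,-0.0235],[0,0,0,-0.0235],[0,0,0,-0.0235],[0,0,0,-0.0235]],
])

```text
time: 7.05
tool_pos: [0.3532, 0.2439, 0.4494]
ee_rot: [0.877, 1.361, -0.684]
wrist_force: [-0.5, -0.3, -0.1]
width: 0.0563
```

```bash
python3 mv.py -.18,.66,.3 -.26,.96,.34
```

```text
t 7.05 p [0.3532 0.2439 0.4494] lean [ 0.1618 -0.1318 -0.978 ] y [0.987 0.02  0.161] q [ 0.638 -0.135  1.115 -0.236  2.097  0.502] F [-0.53 -0.29 -0.11]
[-0.18  0.66  0.3 ] total [ 0.02  -2.166 -1.727] n 18 per [ 0.001 -0.12  -0.096]
[-0.26  0.96  0.34] total [-0.366 -0.266 -1.168] n 8 per [-0.046 -0.033 -0.146]
```

drive_tool([
  [[0.001,-0.12,-0.096,0],[0.001,-0.12,-0.096,0],[0.001,-0.12,-0.096,0],[0.001,-0.12,-0.096,0],[0.001,-0.12,-0.096,0],[0.001,-0.12,-0.096,0],[0.001,-0.12,-0.096,0],[0.001,-0.12,-0.096,0],[0.001,-0.12,-0.096,0],[0.001,-0.12,-0.096,0],[0.001,-0.12,-0.096,0],[0.001,-0.12,-0.096,0],[0.001,-0.12,-0.096,0],[0.001,-0.12,-0.096,0],[0.001,-0.12,-0.096,0],[0.001,-0.12,-0.096,0],[0.001,-0.12,-0.096,0],[0.001,-0.12,-0.096,0]],
])

```text
time: 8.85
tool_pos: [-0.1785, 0.6647, 0.302]
ee_rot: [0.868, 1.369, -0.699]
wrist_force: [0.4, 0.6, 0.4]
width: 0.0565
```

```bash
python3 mv.py -.24,.92,.34
```

```text
t 8.85 p [-0.1785  0.6647  0.302 ] lean [ 0.1532 -0.1287 -0.9798] y [0.988 0.014 0.153] q [ 1.811  0.588  0.548 -0.143  2.164  1.736] F [0.44 0.59 0.42]
[-0.24  0.92  0.34] total [-0.318 -0.205 -0.991] n 7 per [-0.045 -0.029 -0.142]
```

drive_tool([
  [[-0.05,-0.03,-0.14,0],[-0.05,-0.03,-0.14,0],[-0.05,-0.03,-0.14,0],[-0.05,-0.03,-0.14,0],[-0.05,-0.03,-0.14,0],[-0.05,-0.03,-0.14,0],[-0.05,-0.03,-0.14,0]],
])

```text
time: 9.55
tool_pos: [-0.1971, 0.7728, 0.266]
ee_rot: [1.497, 1.444, -0.061]
wrist_force: [-0.5, 0.3, -0.4]
width: 0.0565
```

```bash
python3 mv.py -.27,1.05,.34
```

```text
t 9.55 p [-0.1971  0.7728  0.266 ] lean [ 0.1261 -0.0077 -0.992 ] y [0.992 0.013 0.126] q [ 1.803  0.802  0.274 -0.14   2.099  1.721] F [-0.54  0.33 -0.42]
[-0.27  1.05  0.34] total [-0.339 -0.237 -1.109] n 8 per [-0.042 -0.03  -0.139]
```

drive_tool([
  [[-0.07,-0.035,-0.14,0],[-0.07,-0.035,-0.14,0],[-0.07,-0.035,-0.14,0],[-0.07,-0.035,-0.14,0],[-0.07,-0.035,-0.14,0],[-0.07,-0.035,-0.14,0],[-0.07,-0.035,-0.14,0],[-0.07,-0.035,-0.14,0]],
])

```text
time: 10.35
tool_pos: [-0.2214, 0.8311, 0.29]
ee_rot: [2.754, 1.358, 1.209]
wrist_force: [-0.3, -0.5, -0.2]
width: 0.0566
```

```bash
python3 mv.py -.27,1.05,.34
```

```text
t 10.35 p [-0.2214  0.8311  0.29  ] lean [ 0.0746  0.1973 -0.9775] y [0.997 0.018 0.08 ] q [ 1.814  0.778  0.274 -0.128  1.911  1.735] F [-0.27 -0.46 -0.16]
[-0.27  1.05  0.34] total [-0.037 -0.162 -0.904] n 6 per [-0.006 -0.027 -0.151]
```

drive_tool([
  [[-0.04,-0.045,-0.15,0],[-0.04,-0.045,-0.15,0],[-0.04,-0.045,-0.15,0],[-0.04,-0.045,-0.15,0],[-0.04,-0.045,-0.15,0],[-0.04,-0.045,-0.15,0],[-0.04,-0.045,-0.15,0],[-0.04,-0.045,-0.15,0],[-0.04,-0.045,-0.15,0],[-0.04,-0.045,-0.15,0],[-0.04,-0.045,-0.15,0]],
])

```text
time: 11.45
tool_pos: [-0.2717, 0.9083, 0.344]
ee_rot: [3.118, 1.076, 1.593]
wrist_force: [0.9, 0.0, 0.1]
width: 0.0565
```

```bash
python3 mv.py -.27,1.05,.34
```

```text
t 11.45 p [-0.2717  0.9083  0.344 ] lean [-0.0105  0.4747 -0.8801] y [0.999 0.043 0.011] q [ 1.846  0.753  0.275 -0.119  1.632  1.763] F [0.93 0.04 0.07]
[-0.27  1.05  0.34] total [ 0.283  0.031 -0.49 ] n 4 per [ 0.071  0.008 -0.123]
```

```bash
python3 mv.py -.1,.6,.42 .35,.3,.45 .5,-.05,.45 .53,-.30,.4
```

```text
t 11.45 p [-0.2717  0.9083  0.344 ] lean [-0.0105  0.4747 -0.8801] y [0.999 0.043 0.011] q [ 1.846  0.753  0.275 -0.119  1.632  1.763] F [0.93 0.04 0.07]
[-0.1   0.6   0.42] total [-0.86   0.637  0.969] n 10 per [-0.086  0.064  0.097]
[0.35 0.3  0.45] total [-0.694  1.748  1.076] n 14 per [-0.05   0.125  0.077]
[ 0.5  -0.05  0.45] total [-0.671  0.539  1.257] n 10 per [-0.067  0.054  0.126]
[ 0.53 -0.3   0.4 ] total [-0.3    0.075  0.979] n 7 per [-0.043  0.011  0.14 ]
```

drive_tool([
  [[-0.086,0.064,0.097,0],[-0.086,0.064,0.097,0],[-0.086,0.064,0.097,0],[-0.086,0.064,0.097,0],[-0.086,0.064,0.097,0],[-0.086,0.064,0.097,0],[-0.086,0.064,0.097,0],[-0.086,0.064,0.097,0],[-0.086,0.064,0.097,0],[-0.086,0.064,0.097,0]],
], grip=0.81)

```text
time: 12.45
tool_pos: [-0.0984, 0.5982, 0.4212]
ee_rot: [3.117, 1.076, 1.592]
wrist_force: [0.9, -0.4, -0.4]
width: 0.0762
```

```bash
python3 mv.py .35,.3,.45 .5,-.05,.45 .53,-.30,.4
```

```text
t 12.45 p [-0.0984  0.5982  0.4212] lean [-0.0099  0.4749 -0.88  ] y [0.999 0.043 0.012] q [ 1.659 -0.121  1.232 -0.032  1.536  1.606] F [ 0.9  -0.35 -0.41]
[0.35 0.3  0.45] total [-0.686  1.742  1.072] n 14 per [-0.049  0.124  0.077]
[ 0.5  -0.05  0.45] total [-0.671  0.539  1.257] n 10 per [-0.067  0.054  0.126]
[ 0.53 -0.3   0.4 ] total [-0.3    0.075  0.979] n 7 per [-0.043  0.011  0.14 ]
```

drive_tool([
  [[-0.049,0.124,0.077,0],[-0.049,0.124,0.077,0],[-0.049,0.124,0.077,0],[-0.049,0.124,0.077,0],[-0.049,0.124,0.077,0],[-0.049,0.124,0.077,0],[-0.049,0.124,0.077,0],[-0.049,0.124,0.077,0],[-0.049,0.124,0.077,0],[-0.049,0.124,0.077,0],[-0.049,0.124,0.077,0],[-0.049,0.124,0.077,0],[-0.049,0.124,0.077,0],[-0.049,0.124,0.077,0]],
])

```text
time: 13.85
tool_pos: [0.3491, 0.2987, 0.4498]
ee_rot: [3.11, 1.077, 1.584]
wrist_force: [0.7, 1.5, -0.1]
width: 0.0763
```

```bash
python3 mv.py .5,-.05,.45 .53,-.30,.4
```

```text
t 13.85 p [0.3491 0.2987 0.4498] lean [-0.0064  0.4735 -0.8808] y [0.999 0.041 0.015] q [ 0.21  -0.246  1.277  0.524  1.954  0.403] F [ 0.69  1.47 -0.08]
[ 0.5  -0.05  0.45] total [-0.665  0.545  1.253] n 10 per [-0.066  0.055  0.125]
[ 0.53 -0.3   0.4 ] total [-0.298  0.076  0.98 ] n 7 per [-0.043  0.011  0.14 ]
```

drive_tool([
  [[-0.066,0.055,0.125,0],[-0.066,0.055,0.125,0],[-0.066,0.055,0.125,0],[-0.066,0.055,0.125,0],[-0.066,0.055,0.125,0],[-0.066,0.055,0.125,0],[-0.066,0.055,0.125,0],[-0.066,0.055,0.125,0],[-0.066,0.055,0.125,0],[-0.066,0.055,0.125,0],[-0.043,0.011,0.14,0],[-0.043,0.011,0.14,0],[-0.043,0.011,0.14,0],[-0.043,0.011,0.14,0],[-0.043,0.011,0.14,0],[-0.043,0.011,0.14,0],[-0.043,0.011,0.14,0]],
])

```text
time: 15.55
tool_pos: [0.5312, -0.299, 0.3992]
ee_rot: [3.113, 1.08, 1.587]
wrist_force: [0.2, -0.1, 0.1]
width: 0.0762
```

```bash
python3 mv.py .53,-.29,.026
python3 - <<'E'
from h import *
snap('side','side2');snap('top','top2')
E
```

```text
t 15.55 p [ 0.5312 -0.299   0.3992] lean [-0.0077  0.4711 -0.882 ] y [0.999 0.042 0.014] q [-0.796  0.52   0.519  0.504  2.406 -0.515] F [ 0.23 -0.12  0.07]
[ 0.53  -0.29   0.026] total [ 1.334 -0.023  0.671] n 10 per [ 0.133 -0.002  0.067]
```

View pics/side2.png

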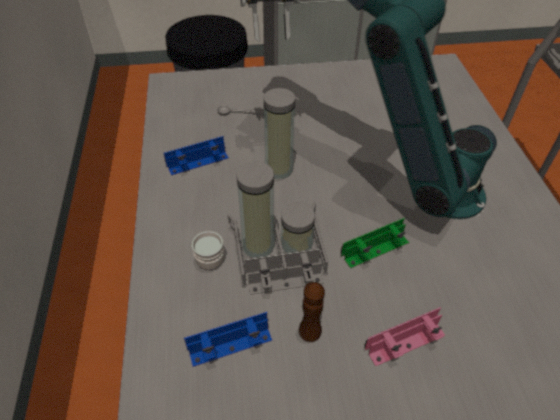

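View pics/top2.png

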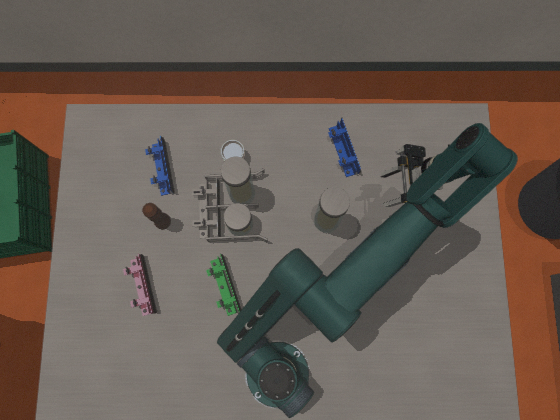

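drive_tool([
  [[0.133,-0.002,0.067,0],[0.133,-0.002,0.067,0],[0.133,-0.002,0.067,0],[0.133,-0.002,0.067,0],[0.133,-0.002,0.067,0],[0.133,-0.002,0.067,0],[0.133,-0.002,0.067,0],[0.133,-0.002,0.067,0],[0,0,0,0]],
])

```text
time: 16.55
tool_pos: [0.5278, -0.2871, 0.0962]
ee_rot: [3.132, 1.072, 1.606]
wrist_force: [-0.6, 0.1, -0.8]
width: 0.0756
```

```bash
python3 mv.py .53,-.285,.026
```

```text
t 16.55 p [ 0.5278 -0.2871  0.0962] lean [-0.0166  0.4781 -0.8781] y [0.999 0.043 0.005] q [-0.787  0.487  1.174  0.345  1.844 -0.798] F [-0.63  0.11 -0.78]
[ 0.53  -0.285  0.026] total [0.25  0.008 0.127] n 2 per [0.125 0.004 0.064]
```

drive_tool([
  [[0.062,0.002,0.032,0],[0.062,0.002,0.032,0],[0.062,0.002,0.032,0],[0.062,0.002,0.032,0],[0,0,0,0],[0,0,0,0]],
])

```text
time: 17.15
tool_pos: [0.5327, -0.2886, 0.0308]
ee_rot: [3.118, 1.077, 1.593]
wrist_force: [0.0, -0.3, -0.0]
width: 0.0761
```

```bash
python3 mv.py .527,-.222,.026
python3 - <<'E'
from h import *
d=snap('side','side3');d=d['pixels'][40:190,180:380,::-1]
cv2.imwrite('pics/side3c.png',cv2.resize(d,None,fx=4,fy=4,interpolation=cv2.INTER_CUBIC))
E
```

```text
t 17.15 p [ 0.5327 -0.2886  0.0308] lean [-0.0105  0.4737 -0.8806] y [0.999 0.043 0.011] q [-0.784  0.541  1.23   0.339  1.731 -0.836] F [ 0.   -0.34 -0.05]
[ 0.527 -0.222  0.026] total [ 0.143 -0.012 -0.226] n 2 per [ 0.072 -0.006 -0.113]
```

View pics/side3c.png

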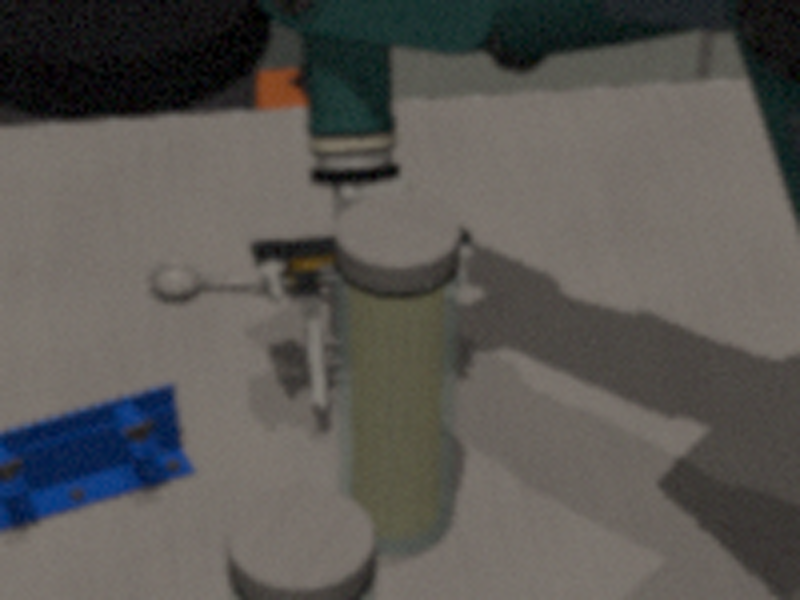

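drive_tool([
  [[0.036,-0.006,-0.056,0],[0.036,-0.006,-0.056,0],[0.036,-0.006,-0.056,0],[0.036,-0.006,-0.056,0],[0,0,0,0],[0,0,0,0]],
])

```text
time: 17.8
tool_pos: [0.5247, -0.2235, 0.027]
ee_rot: [3.113, 1.08, 1.589]
wrist_force: [-0.2, 0.7, -0.9]
width: 0.0763
```

```bash
python3 mv.py .527,-.207,.026
```

```text
t 17.8 p [ 0.5247 -0.2235  0.027 ] lean [-0.0084  0.471  -0.8821] y [0.999 0.043 0.013] q [-0.721  0.446  1.375  0.357  1.66  -0.797] F [-0.19  0.68 -0.91]
[ 0.527 -0.207  0.026] total [ 0.035  0.012 -0.056] n 1 per [ 0.035  0.012 -0.056]
```

drive_tool([
  [[0.0038,0.001,-0.007,0],[0.0038,0.001,-0.007,0],[0.0038,0.001,-0.007,0],[0.0038,0.001,-0.007,0],[0.0038,0.001,-0.007,0],[0.0038,0.001,-0.007,0],[0.0038,0.001,-0.007,0],[0.0038,0.001,-0.007,0]],
])

```text
time: 18.6
tool_pos: [0.5262, -0.2073, 0.0261]
ee_rot: [3.113, 1.08, 1.588]
wrist_force: [1.9, -0.6, -1.8]
width: 0.076
```

```bash
python3 mv.py
cat > jar.py <<'E'
from h import *
import sys
tag=sys.argv[1]
for n in ('top','side'):
    d=snap(n,n+tag);P=cloud(d)
    m=((P[...,2]>.283)&(P[...,2]<.297)&(d['z_map']>0)&(P[...,0]>.45)&(P[...,0]<.72)&(P[...,1]>-.26)&(P[...,1]<.25)).astype(np.uint8)
    k,l,s,c=cv2.connectedComponentsWithStats(m)
    for i in range(1,k):
        if s[i,4]>150:
            q=P[l==i];print(n,s[i,4],q[:,:2].mean(0).round(4),((q.min(0)+q.max(0))/2)[:2].round(4))
E
python3 jar.py 4
```

```text
t 18.6 p [ 0.5262 -0.2073  0.0261] lean [-0.0079  0.4714 -0.8819] y [0.999 0.042 0.013] q [-0.701  0.43   1.4    0.364  1.645 -0.781] F [ 1.93 -0.6  -1.82]
top 633 [0.6211 0.1285] [0.6207 0.1291]
top 656 [ 0.5224 -0.1725] [ 0.5238 -0.172 ]
side 513 [ 0.5259 -0.1679] [ 0.5257 -0.1714]
side 801 [0.6249 0.1325] [0.6243 0.1305]
```

drive_tool([
  [[0.0028,0.0045,-0.005,0],[0.0042,0.0067,-0.0076,0],[0.006,0.01,-0.0114,0],[0.0083,0.0134,-0.0152,0],[0.0083,0.0134,-0.0152,0],[0.0083,0.0134,-0.0152,0],[0.0083,0.0134,-0.0152,0],[0.0083,0.0134,-0.0152,0],[0.0083,0.0134,-0.0152,0],[0.006,0.01,-0.0114,0],[0.0042,0.0067,-0.0076,0]],
])

```text
time: 19.8
tool_pos: [0.5513, -0.1677, 0.0258]
ee_rot: [3.127, 1.079, 1.602]
wrist_force: [-3.8, -4.9, 0.8]
width: 0.0761
```

```bash
python3 mv.py; python3 jar.py 5
```

```text
t 19.8 p [ 0.5513 -0.1677  0.0258] lean [-0.0148  0.4721 -0.8814] y [0.999 0.045 0.007] q [-0.627  0.434  1.396  0.383  1.625 -0.713] F [-3.79 -4.93  0.84]
top 627 [0.6212 0.1287] [0.6206 0.1289]
top 643 [ 0.5464 -0.1343] [ 0.5463 -0.1332]
side 538 [ 0.5497 -0.1296] [ 0.5491 -0.1343]
side 806 [0.6248 0.1328] [0.6241 0.1307]
```

drive_tool([
  [[0.003,0.005,-0.0055,0],[0.0045,0.0075,-0.008,0],[0.0065,0.011,-0.012,0],[0.0088,0.0148,-0.0161,0],[0.0088,0.0148,-0.0161,0],[0.0088,0.0148,-0.0161,0],[0.0088,0.0148,-0.0161,0],[0.0088,0.0148,-0.0161,0],[0.0088,0.0148,-0.0161,0],[0.0088,0.0148,-0.0161,0],[0.0088,0.0148,-0.0161,0],[0.0088,0.0148,-0.0161,0],[0.0088,0.0148,-0.0161,0],[0.0088,0.0148,-0.0161,0],[0.0088,0.0148,-0.0161,0],[0.0088,0.0148,-0.0161,0],[0.0065,0.011,-0.012,0],[0.0045,0.0075,-0.008,0]],
])

```text
time: 21.7
tool_pos: [0.6069, -0.0926, 0.0258]
ee_rot: [3.126, 1.079, 1.601]
wrist_force: [-3.9, -4.7, 1.5]
width: 0.0761
```

```bash
python3 mv.py; python3 jar.py 6
```

```text
t 21.7 p [ 0.6069 -0.0926  0.0258] lean [-0.0143  0.4722 -0.8814] y [0.999 0.044 0.008] q [-0.485  0.465  1.351  0.424  1.582 -0.581] F [-3.85 -4.7   1.5 ]
top 622 [0.6214 0.1291] [0.6217 0.1291]
top 640 [ 0.6017 -0.0587] [ 0.6031 -0.0589]
side 603 [ 0.6059 -0.0548] [ 0.6054 -0.0585]
side 795 [0.6248 0.1323] [0.6242 0.1303]
```

View pics/side6.png

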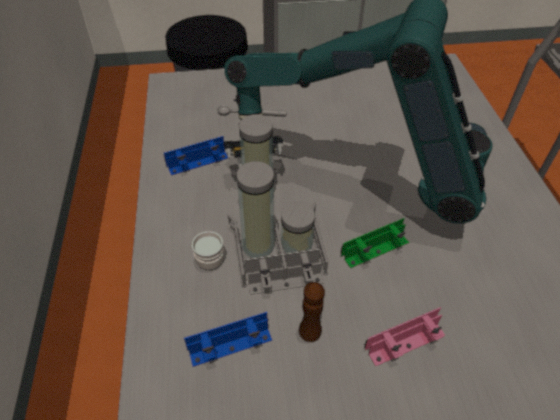

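drive_tool([
  [[0.0034,0.005,-0.0063,0],[0.0051,0.0075,-0.0094,0],[0.0075,0.011,-0.0138,0],[0.0102,0.015,-0.0188,0],[0.0102,0.015,-0.0188,0],[0.0102,0.015,-0.0188,0],[0.0102,0.015,-0.0188,0],[0.0102,0.015,-0.0188,0],[0.0075,0.011,-0.0138,0],[0.0051,0.0075,-0.0094,0],[0.0034,0.005,-0.0063,0]],
])

```text
time: 22.9
tool_pos: [0.6359, -0.0479, 0.0258]
ee_rot: [3.124, 1.079, 1.599]
wrist_force: [-3.5, -5.1, 1.2]
width: 0.0765
```

```bash
python3 mv.py; python3 jar.py 7
python3 - <<'E'
from h import *
d=np.load('top7.npz')['pixels'][130:265,180:380,::-1]
cv2.imwrite('pics/top7c.png',cv2.resize(d,None,fx=4,fy=4,interpolation=cv2.INTER_CUBIC))
E
```

```text
t 22.9 p [ 0.6359 -0.0479  0.0258] lean [-0.0135  0.4721 -0.8815] y [0.999 0.044 0.008] q [-0.406  0.487  1.319  0.443  1.559 -0.507] F [-3.54 -5.07  1.18]
top 626 [ 0.631  -0.0148] [ 0.6328 -0.0144]
top 626 [0.6215 0.1286] [0.6211 0.1289]
side 656 [ 0.6346 -0.0099] [ 0.6344 -0.0152]
side 803 [0.625  0.1324] [0.6242 0.13  ]
```

View pics/top7c.png

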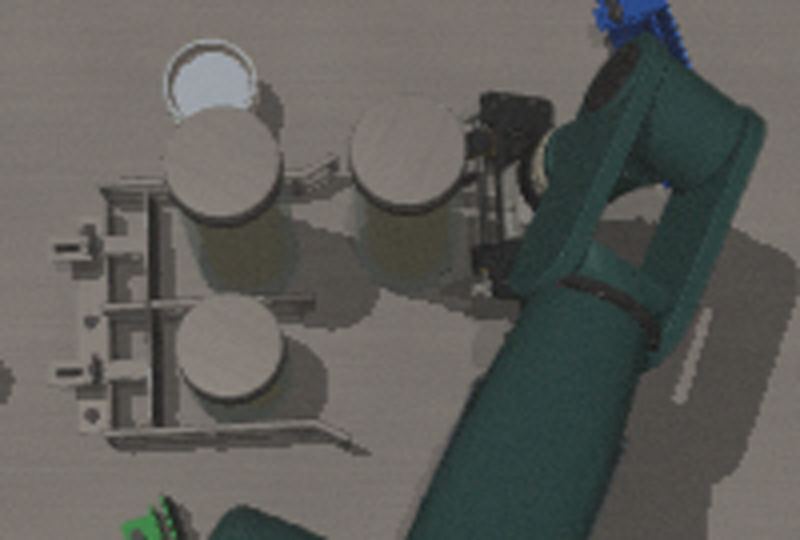

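drive_tool([
  [[0.0038,-0.0002,-0.0071,0],[0.0057,-0.0003,-0.0106,0],[0.0095,-0.0004,-0.0177,0],[0.0095,-0.0004,-0.0177,0],[0.0095,-0.0004,-0.0177,0],[0.0095,-0.0004,-0.0177,0],[0.0095,-0.0004,-0.0177,0],[0.0095,-0.0004,-0.0177,0],[0.0057,-0.0003,-0.0106,0],[0.0038,-0.0002,-0.0071,0]],
])

```text
time: 24.0
tool_pos: [0.6346, -0.0069, 0.0261]
ee_rot: [3.118, 1.078, 1.593]
wrist_force: [-0.2, -3.9, -1.1]
width: 0.0759
```

```bash
python3 mv.py; python3 jar.py 8
```

```text
t 24.0 p [ 0.6346 -0.0069  0.0261] lean [-0.0105  0.4727 -0.8812] y [0.999 0.043 0.011] q [-0.35   0.459  1.359  0.457  1.521 -0.465] F [-0.17 -3.89 -1.13]
top 630 [0.6304 0.0265] [0.6303 0.0274]
top 629 [0.621  0.1284] [0.6217 0.1291]
side 689 [0.6333 0.0312] [0.6329 0.0286]
side 804 [0.625  0.1325] [0.6241 0.1296]
```

drive_tool([
  [[0.0038,-0.0004,-0.0071,0],[0.0038,-0.0004,-0.0071,0],[0.0038,-0.0004,-0.0071,0],[0.0038,-0.0004,-0.0071,0],[0.0038,-0.0004,-0.0071,0],[0.0038,-0.0004,-0.0071,0],[0.0038,-0.0004,-0.0071,0],[0.0038,-0.0004,-0.0071,0]],
])

```text
time: 24.9
tool_pos: [0.634, 0.0055, 0.0262]
ee_rot: [3.113, 1.084, 1.587]
wrist_force: [0.6, -9.7, -2.4]
width: 0.0763
```

drive_tool([
  [[0.0038,-0.0004,-0.0071,0],[0.0038,-0.0004,-0.0071,0],[0.0038,-0.0004,-0.0071,0],[0.0038,-0.0004,-0.0071,0]],
])

```text
time: 25.3
tool_pos: [0.6335, 0.0135, 0.0261]
ee_rot: [3.113, 1.084, 1.586]
wrist_force: [1.3, -10.2, -2.6]
width: 0.0763
```

```bash
python3 mv.py; python3 jar.py 9
```

```text
t 25.3 p [0.6335 0.0135 0.0261] lean [-0.0071  0.4675 -0.884 ] y [0.999 0.041 0.014] q [-0.319  0.442  1.381  0.459  1.498 -0.439] F [  1.26 -10.25  -2.59]
top 629 [0.629  0.0459] [0.6292 0.046 ]
top 640 [0.6207 0.1398] [0.6204 0.1398]
side 1529 [0.6279 0.1011] [0.628  0.0957]
```

drive_tool([
  [[0.0038,-0.0004,-0.0071,0],[0.0038,-0.0004,-0.0071,0],[0.0038,-0.0004,-0.0071,0],[0.0038,-0.0004,-0.0071,0],[0.0038,-0.0004,-0.0071,0]],
])

```text
time: 25.9
tool_pos: [0.6327, 0.0236, 0.0262]
ee_rot: [3.112, 1.084, 1.586]
wrist_force: [0.9, -9.9, -1.8]
width: 0.0761
```

drive_tool([
  [[0.0019,-0.0002,-0.0035,0],[0.0019,-0.0002,-0.0035,0],[0.0019,-0.0002,-0.0035,0],[0.0019,-0.0002,-0.0035,0]],
])

```text
time: 26.3
tool_pos: [0.6323, 0.0275, 0.0262]
ee_rot: [3.112, 1.084, 1.586]
wrist_force: [0.8, -10.2, -2.3]
width: 0.0758
```

```bash
python3 mv.py; python3 jar.py 10
```

```text
t 26.3 p [0.6323 0.0275 0.0262] lean [-0.0069  0.4675 -0.884 ] y [0.999 0.041 0.014] q [-0.299  0.434  1.393  0.463  1.487 -0.423] F [  0.75 -10.22  -2.3 ]
top 625 [0.6275 0.0608] [0.6278 0.0613]
top 629 [0.6196 0.1537] [0.6205 0.1538]
side 1565 [0.6268 0.1145] [0.6267 0.1085]
```

drive_tool([
  [[0.0019,-0.0001,-0.0035,0],[0.0019,-0.0001,-0.0035,0]],
])

```text
time: 26.6
tool_pos: [0.6321, 0.0294, 0.0261]
ee_rot: [3.112, 1.084, 1.586]
wrist_force: [1.8, -9.2, -1.1]
width: 0.0762
```

drive_tool([
  [[0.0019,-0.0001,-0.0035,0],[0.0019,-0.0001,-0.0035,0]],
])

```text
time: 26.8
tool_pos: [0.632, 0.0314, 0.0262]
ee_rot: [3.112, 1.084, 1.586]
wrist_force: [0.4, -10.6, -2.1]
width: 0.0763
```

drive_tool([
  [[0.0019,-0.0001,-0.0035,0],[0.0019,-0.0001,-0.0035,0]],
])

```text
time: 27.0
tool_pos: [0.6318, 0.0334, 0.0261]
ee_rot: [3.112, 1.084, 1.586]
wrist_force: [1.3, -10.1, -1.3]
width: 0.0764
```

drive_tool([
  [[0.0019,-0.0001,-0.0035,0],[0.0019,-0.0001,-0.0035,0]],
])

```text
time: 27.2
tool_pos: [0.6317, 0.0354, 0.0261]
ee_rot: [3.112, 1.084, 1.586]
wrist_force: [1.1, -10.7, -2.1]
width: 0.0762
```

drive_tool([
  [[0.001,0,-0.0018,0],[0.001,0,-0.0018,0]],
])

```text
time: 27.4
tool_pos: [0.6317, 0.0357, 0.0261]
ee_rot: [3.112, 1.086, 1.585]
wrist_force: [1.0, -12.7, -1.1]
width: 0.0762
```

drive_tool([
  [[0.001,0,-0.0018,0],[0.001,0,-0.0018,0]],
])

```text
time: 27.6
tool_pos: [0.6318, 0.0358, 0.0261]
ee_rot: [3.111, 1.087, 1.585]
wrist_force: [-0.6, -15.0, -1.2]
width: 0.0762
```

drive_tool([
  [[0.001,0,-0.0018,0],[0.001,0,-0.0018,0]],
])

```text
time: 27.8
tool_pos: [0.6318, 0.036, 0.0261]
ee_rot: [3.111, 1.089, 1.584]
wrist_force: [-0.1, -16.9, 0.3]
width: 0.0757
```

drive_tool([
  [[0,0,0,0],[0,0,0,0],[0,0,0,0],[0,0,0,0],[0,0,0,0],[0,0,0,0],[0,0,0,0],[0,0,0,0],[0,0,0,0],[0,0,0,0]],
])

```text
time: 28.8
tool_pos: [0.6318, 0.0359, 0.0261]
ee_rot: [3.111, 1.089, 1.584]
wrist_force: [-0.9, -16.0, 0.2]
width: 0.076
```

```bash
python3 mv.py; python3 jar.py 11
```

```text
t 28.8 p [0.6318 0.0359 0.0261] lean [-0.0062  0.4637 -0.886 ] y [0.999 0.04  0.014] q [-0.285  0.428  1.4    0.461  1.477 -0.411] F [ -0.94 -16.     0.22]
top 624 [0.6271 0.0686] [0.627  0.0691]
top 624 [0.6187 0.162 ] [0.6201 0.1613]
side 1585 [0.626  0.1224] [0.6258 0.1167]
```

drive_tool([
  [[-0.0019,0,0.0035,0],[-0.0019,0,0.0035,0],[-0.0019,0,0.0035,0],[-0.0019,0,0.0035,0],[-0.0019,0,0.0035,0],[-0.0019,0,0.0035,0],[-0.0019,0,0.0035,0],[-0.0038,0,0.007,0],[-0.0038,0,0.007,0],[-0.0095,0,0.0177,0],[-0.019,0,0.035,0],[-0.038,0,0.07,0],[-0.038,0,0.07,0],[-0.038,0,0.07,0],[-0.038,0,0.07,0],[0,0,0,0],[0,0,0,0],[0,0,0,0]],
])

```text
time: 30.7
tool_pos: [0.635, -0.0633, 0.0266]
ee_rot: [3.117, 1.078, 1.593]
wrist_force: [-0.1, 0.2, -0.0]
width: 0.0759
```

```bash
python3 mv.py; python3 jar.py 12
python3 - <<'E'
from h import *
d=np.load('top12.npz')['pixels'][130:265,180:380,::-1]
cv2.imwrite('pics/top12c.png',cv2.resize(d,None,fx=4,fy=4,interpolation=cv2.INTER_CUBIC))
E
```

```text
t 30.7 p [ 0.635  -0.0633  0.0266] lean [-0.0103  0.4732 -0.8809] y [0.999 0.043 0.011] q [-0.428  0.494  1.308  0.44   1.569 -0.526] F [-0.07  0.18 -0.01]
top 627 [0.6268 0.068 ] [0.6276 0.0674]
top 628 [0.6189 0.1616] [0.6189 0.1618]
side 1581 [0.626  0.1222] [0.6258 0.1143]
```

View pics/top12c.png

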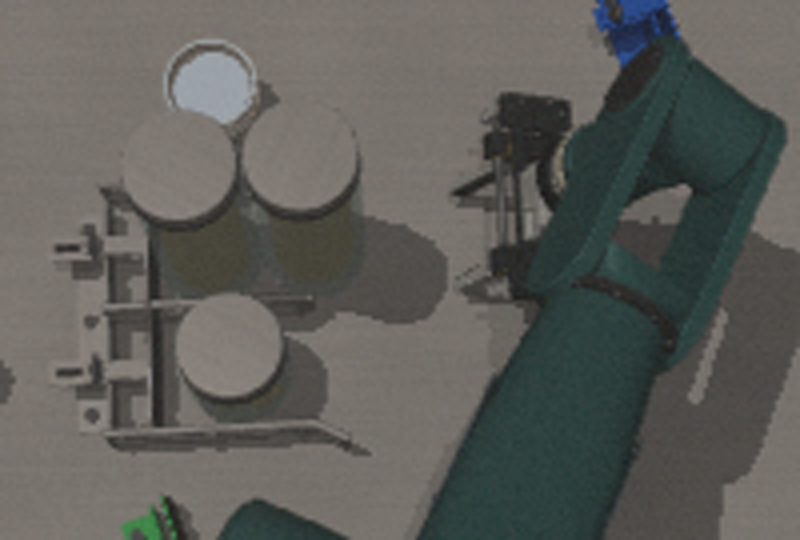

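View pics/side12.png

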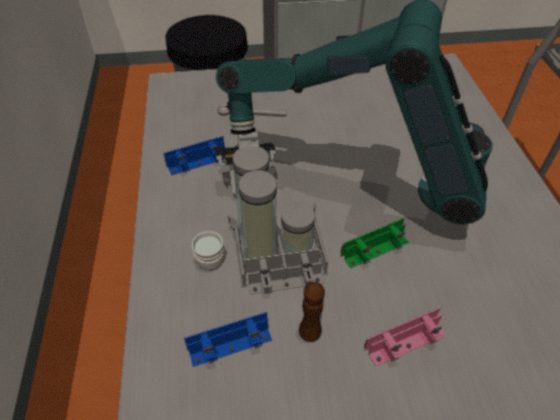

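```bash
python3 -c "
from h import *
print(robot.close_job(), robot.get_obs()['time'])"
```

```text
the job is handed in; nothing more can be done
the job is handed in; nothing more can be done
```

I slid the tall jar upright into the lane behind its twin, pressed both jars home against the stop, and handed the job in at about 31 s of the 64 s.

**How it was pushed:** With the hand pointing straight down, its body would have met the jar before the fingers could. The interface has no tilt command, so I drove the arm past its reach in free space, where its approximation leans the tool. That gave a lean of about 28°. The two half-open fingers then cradled the jar's heel about 30 mm above the worktop.

**Forces:**

| Stage | Reading |
|---|---|
| Sliding one jar | about 6 N |
| Sliding both jars | about 10–11 N |
| Pressed against the stop | 16–17 N, so about 6 N on the stop plate |

- The jars stopped moving at the plate, and I held the press for just over 1 s.
- I then backed off straight by about 100 mm. The wrist force there was about 0.
- Force was read only at the end of each move, so brief peaks between readings were not seen.

**Last checks (top camera):**
- The jar centres are about 94 mm apart, which matches touching jars of that diameter to within about 1 mm.
- The twin did not move when I let go. The tall jar read about 1 mm further back, which is within the camera noise.
- The squat jar, rack, mill, ramekins, spoon and coloured brackets look unmoved in the final pictures.
- The two cameras disagree by 2–4 mm in x throughout. In the side view the two lids merged, so the contact between the jars was measured from the top view only.

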